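# Drain a fried croquette in the tongs over the drip pan

## Task

Press the perforated drain insert down into its steel pan until it sits flush with the rim, and only then pick up the blue-gripped kitchen tongs. With the tongs, never with the fingers, take the golden croquette off the white plate and finish while still holding it in the tongs, upright and still, a few centimetres above the middle of the drain insert. Leave the ramekin, shaker, jar, cup and tape roll where they are.

Things in the scene. Friction and masses are not known exactly. Their poses are not given: they have to be found in the camera images.
- drain_insert (a joint): How far (m) the perforated insert has been pressed down into the pan: at the start 0 to 0.003 (its top stands 9 to 12 mm above the pan rim), 0.012 = fully home, top flush with the rim. It slides straight down, stiffly (about 7 N by friction), has a hard stop when home, and stays where it is left.
- insert_top (a point): Centre of the top face of the perforated drain insert: a flat bright metal plate with a grid of dark holes, 100 x 168 mm (x, y), 4 mm thick. It is solid to the touch (nothing passes through the holes). Its axes are those of the pan; z up. It goes down as the insert is pressed.
- pan_centre (a point): Centre of the pan's mouth at rim height, 65 mm above the table; x along the short side (108 mm outside, 126 mm over the flange), y along the long side (176 mm outside, 196 mm over the flange), z up. The dark steel pan is fixed to the table. The pan stands on the left or on the right, the plate on the other side.
- tongs: Spring kitchen tongs lying flat, 24 mm high, 0.12 kg. Origin: underside, midway between the two blue grips (near the balance point); x along the tongs to the jaws, y across, z up. Dark spine block (44 mm wide) at x -126 to -100 mm, pivots at x = -105, jaw tips at x = 128. Blue grip sleeves at x = -32 to 32 over the full height. The arms swing symmetrically about the pivots.
- tongs_left: The tongs' arm on the +y side, 3 mm steel with a blue sleeve and blue jaw. Origin at its pivot on the underside, x along the arm, z up. Over both grips' outsides: 61 mm at the tongs' x = 0 when open (64 mm at x = 11), 38 mm and parallel when the jaws hold the croquette. Squeezing to 54 mm is enough to lift the tongs; the jaws are then about 73 mm apart inside.
- tongs_right: The tongs' arm on the -y side, mirror image of the left. The spring pushes each grip outward with about 8 N when open, 13 N when closed on the croquette; let go, the tongs open. Squeezed with nothing between, the jaws stop about 18 mm apart.
- tongs_jaws (a point): Point midway between the jaws, 108 mm ahead of the tongs' origin along x, 12 mm above the underside; axes those of the tongs. Open, the jaws are about 91 mm apart inside, 105 mm over the outsides; they are 24 mm high, 40 mm long (20 mm either way along x) and hollowed to a shallow V that centres a 44 mm round thing here.
- croquette: Golden-brown fried croquette, a barrel standing on end: 44 mm across, 46 mm high, about 50 g, straight-sided from 8 to 38 mm of its height; rigid. Origin at the centre of its underside, z up. It stands on the plate, towards the robot's side of it.
- plate: Square white plate, 190 x 190 mm, fixed; origin at the centre of its underside, its top face 12 mm above the table, a 6 mm wide rim standing 4 mm above that. x and y along its sides.
- ramekin: Small blue sauce ramekin, 52 mm across, 32 mm high, loose on the far left corner of the plate; leave alone. Origin at the centre of its underside.
- shaker: Small glass shaker with a steel cap, 40 mm across, 85 mm high, standing beyond and between plate and pan; leave alone. Origin at its underside.
- sauce_jar: Amber jar with a red cap, 64 mm across, 100 mm high, on the left; leave alone. Origin at its underside.
- tape_roll: Yellow roll of tape lying flat, 96 mm across, 24 mm high, on the right; leave alone. Origin at its underside.
- cup: White cup, 72 mm across, 85 mm high, on the right; leave alone. Origin at its underside.
There are look-alikes about, which are no part of the job. What is shaped like the part that bears drain_insert but purple is not meant. Of the things that look like the croquette, the larger one is meant.

How it is judged:
On the way, in this order (a step that is already met when the one before it is completed fails the run):
1. the drain insert is pressed fully home (at least 10 of its 12 mm) while the tongs still lie on the table (value of joint drain_insert above 0.01 m and height (world z) of tongs below 0.01 m), for 0.2 s.
2. the tongs are picked up in the gripper (height (world z) of tongs_jaws above 0.027 m and contact force between the fingers and tongs above 2 N), for 0.2 s.
3. the croquette is lifted off the plate between the jaws of the tongs (contact force between each of tongs_left, tongs_right and croquette above 0.7 N and distance between tongs_jaws and croquette below 0.045 m and contact force between the fingers and tongs above 2 N and z of croquette in the frame of plate above 0.022 m), for 0.2 s.
At the end, for the whole second after the job is handed in: Gripper squeezes the tongs, both jaws press the croquette (over 0.7 N each); it is still (under 30 mm/s), upright within 25 degrees, underside 15 to 130 mm above the pan rim, within 30 mm (short side) and 50 mm (long side) of the pan's middle; insert still at least 10 of 12 mm down (contact force between each of tongs_left, tongs_right and croquette above 0.7 N and distance between tongs_jaws and croquette below 0.045 m and contact force between the fingers and tongs above 2 N and value of joint drain_insert above 0.01 m and x of croquette in the frame of pan_centre between -0.03 and 0.03 m and y of croquette in the frame of pan_centre between -0.05 and 0.05 m and z of croquette in the frame of pan_centre between 0.015 and 0.13 m and angle between croquette's own z axis and vertical below 0.45 rad and linear speed of croquette below 0.03 m/s and contact force between croquette and the arm below 0.1 N); the arm keeps its last pose, push and grip.
It fails at once if the robot itself touches the croquette (contact force between any of the fingers, the arm and croquette above 0.3 N).
It fails at once if the ramekin, shaker, jar, tape roll or cup is moved more than 30 mm (distance of any of ramekin, shaker, sauce_jar, tape_roll, cup from where it was at the start of the episode above 0.03 m).
It also fails if it takes over 64 s, if anything falls off the work surface, if the arm or the gripper's body presses on something with over 40 N, if the wrist force passes 120 N, or if a joint passes its speed limit or range.

## Robot

A 6-joint arm with a two-finger parallel gripper is mounted at the origin on the work surface. World frame = base frame: x ahead of the robot, y to its left, z up, the work surface at z = 0. Lengths are in m, angles in rad, forces in N, time in s.
With the tool pointing down it reaches from about 0.3 to 0.875 m from the base axis. Payload 6.4 kg.
Tool frame: the origin (TCP) lies between the finger pads; the fingertips stand 19 mm ahead of it and the grasp point (between the pads) is the TCP; z points along the fingers, y is the direction in which the jaws open and shut (so a half turn about z gives the same grasp; the last joint's range is limited). The gripper opens to 85 mm and grips with 20 to 120 N. Pads are 22 mm wide; open, the fingers measure 114 mm over their backs; the gripper's body (76 mm by 85 mm) begins 54 mm behind the grasp point. The pads swing forward as they close: fully open they stand 13 mm farther back than shut.
Start: joints at [-0.206, 0.181, 1.607, -0, 1.354, -0.206], TCP at [0.575, 0, 0.227] pointing down, gripper open.
Joint ranges: [-2.99, 2.99], [-0.89, 2.07], [0.3, 2.58], [-1.14, 4.28], [0, 2.63], [-3.12, 3.12]. Speed limits (rad/s): [2.57, 2.57, 3.01, 3.14, 3.14, 3.14].

## Interface

Orientations are given as a unit quaternion [w, x, y, z].
In Python, from bench import * gives the robot as it stands.
- The arm moves only by the tool apply_moves, never from a script. Its argument "moves" is a list that holds one entry, the list of rows, each a list of 7 numbers: the shift along the tool's x, y, z in cm, then the turn, a rotation vector about the tool's x, y, z in rad, then the opening, from 0 (shut) to 1 (fully open). A call has 1 to 8 rows; each row is the pose to reach, as a shift and turn from the pose commanded when the call began, along the tool's axes at that moment; what a row does not reach only later rows make up. A row lasts 1/10 s, in which the tool goes at most 50 mm and 8.59 degrees, less where a joint would pass 70% of its speed; a pose out of reach is approached as far as the arm can. A call with a gripper value outside its range is refused whole. The fingers move at their own pace and stop on an object; the grip force is fixed at half the most. Time passes only in rows, so rows that repeat a pose let the fingers close. It gives the time, the measured TCP pose, the force and the opening at its end, in the units of the state.
- get_obs(): the state, without advancing time (a new reading comes with each control period).
- camera(name): name is "scene" or "side" or "wrist"; returns the picture (480x640x3 uint8, red, green, blue); there is no depth.
- get_calibration(name): a dict with "vertical_fov" (degrees; the focal length in pixels is half the picture's height over the tangent of half this angle, whatever the lens; pixels are square), "cx", "cy" (the principal point, pixels), "R" (3x3) and "t" (3): a world point X has camera coordinates R X + t. Camera axes: x right, y down, z forward; pixel columns grow to the right and rows downward; lengths in m; the calibration is good to about 2 mm. A picture is of the moment at which its call begins: read the wrist's pose just before it. get_calibration takes no time and is no camera call; for the wrist camera it gives the pose at the moment of the call.
- hand_in(): hands the job in, once; it reports no verdict.
The state is a dict: "time_s": time; "q": joint angles; "dq": joint speeds; "joint_efforts": joint torques, N m; "eef_pos": TCP position; "eef_rot": TCP orientation; "wrist_force": force on the tool from outside, world axes, zero at the start; "torque": the same for the moment, N m; "opening": opening from 0.0 (shut) to 1.0 (fully open).
Only numpy, scipy, OpenCV 4.12 (cv2) and the standard library are available. Lean on these libraries where they do the work, as an engineer would, in place of code of your own. Each camera call takes 0.05 s, during which the arm holds its last target. There are 200 camera calls.

## Working session

There is one attempt and no reset: what is moved stays moved. The work goes in short steps, Python scripts to look and compute and a tool call to move; the robot and the scene stay as the last step left them, time stands still between calls to the robot, and variables do not carry over. Pictures are saved under pics/ and viewed, about 8 in all and at most 12, crops included, and the job is handed in when it is done.

Besides the shell and the picture viewer there is one more tool, called by a JSON object that holds its "method" and its "body". apply_moves: Moves the arm, as the interface text tells. Its arguments: {"type":"object","properties":{"moves":{"type":"array","items":{"type":"array","items":{"type":"array","items":{"type":"number"}}}}},"required":["moves"]}

```bash
mkdir -p pics; ls
python3 - <<'E'
from bench import *
import cv2,numpy as np
o=get_obs();print(o)
for n in("scene","side","wrist"):
    c=get_calibration(n);print(n,c)
    cv2.imwrite(f"pics/{n}0.png",camera(n)[:,:,::-1])
E
```

```text
pics
{'time_s': 0.0, 'q': array([-2.06308755e-01,  1.81571451e-01,  1.60798790e+00,  1.08356218e-05,
        1.35380585e+00, -2.06301441e-01]), 'dq': array([ 0.00029878, -0.00048652, -0.00113431,  0.00032259,  0.00132683,
        0.00026924]), 'joint_efforts': array([ 3.41415571e-04, -4.44869328e+01, -3.51340663e+01, -2.51131587e-04,
        9.11703974e-03,  3.43231875e-05]), 'eef_pos': array([5.74446461e-01, 1.31813620e-04, 2.26076780e-01]), 'eef_rot': array([-7.44673087e-04,  7.07109917e-01,  7.07103089e-01, -4.80601444e-04]), 'wrist_force': array([ 0.70205121, -0.39172703,  0.06483588]), 'torque': array([ 0.02340908,  0.02583979, -0.00729116]), 'opening': 0.999048916542742}
scene {'vertical_fov': 54.54959679265039, 'cx': 322.62733549503884, 'cy': 237.32288219075537, 'R': array([[-0.50893619,  0.86075896, -0.00883006],
       [ 0.51129324,  0.29402536, -0.80754462],
       [-0.69250501, -0.41550343, -0.58974038]]), 't': array([ 0.25859977, -0.18727675,  1.6890078 ])}
side {'vertical_fov': 49.07106676404752, 'cx': 323.5750863650199, 'cy': 244.7621272564791, 'R': array([[ 0.76879497, -0.63923161,  0.01836412],
       [-0.40215055, -0.50558979, -0.76331769],
       [ 0.49722151,  0.57944966, -0.64576223]]), 't': array([-0.40486259,  0.26398642,  1.05555657])}
wrist {'vertical_fov': 66.52835144597503, 'cx': 322.2679047165005, 'cy': 237.58700544784537, 'R': array([[ 9.99997465e-01, -9.45444856e-04, -2.04357251e-03],
       [-3.72010015e-04, -9.64476144e-01,  2.64169699e-01],
       [-2.22073482e-03, -2.64168270e-01, -9.64474050e-01]]), 't': array([-0.57375033, -0.03384089,  0.3786668 ])}
```

View pics/scene0.png

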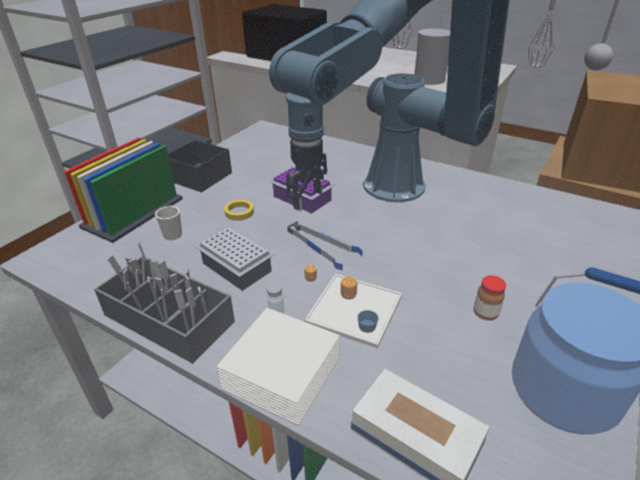

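View pics/side0.png

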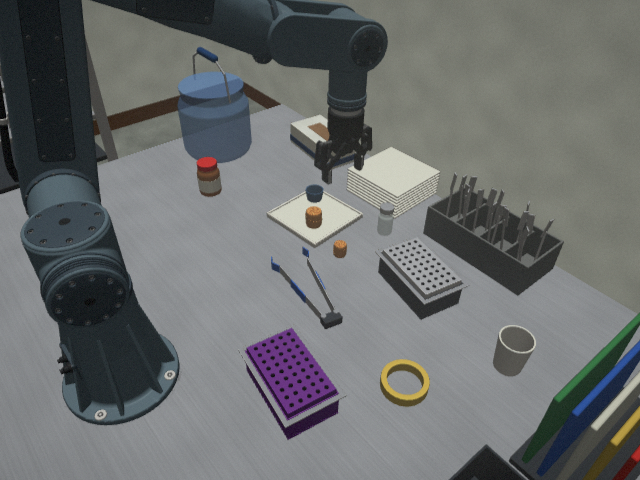

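```bash
cat > h.py <<'E'
from bench import *
import cv2,numpy as np
def ray(c,px,z):
    f=240/np.tan(np.radians(c["vertical_fov"])/2)
    d=c["R"].T@np.array([(px[0]-c["cx"])/f,(px[1]-c["cy"])/f,1]); o=-c["R"].T@c["t"]
    return o+d*(z-o[2])/d[2]
def proj(c,X):
    f=240/np.tan(np.radians(c["vertical_fov"])/2)
    p=c["R"]@np.array(X)+c["t"]; return np.array([c["cx"]+f*p[0]/p[2],c["cy"]+f*p[1]/p[2]])
E
python3 - <<'E'
import cv2
a=cv2.imread("pics/side0.png")[170:340,230:480];cv2.imwrite("pics/crop1.png",cv2.resize(a,None,fx=3.2,fy=3.2,interpolation=cv2.INTER_CUBIC))
E
```

```text
(no output)
```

View pics/crop1.png

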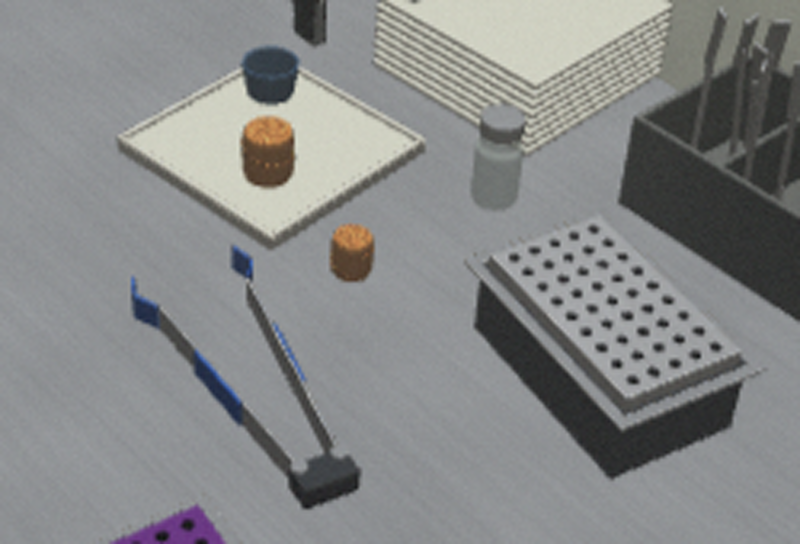

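View pics/wrist0.png

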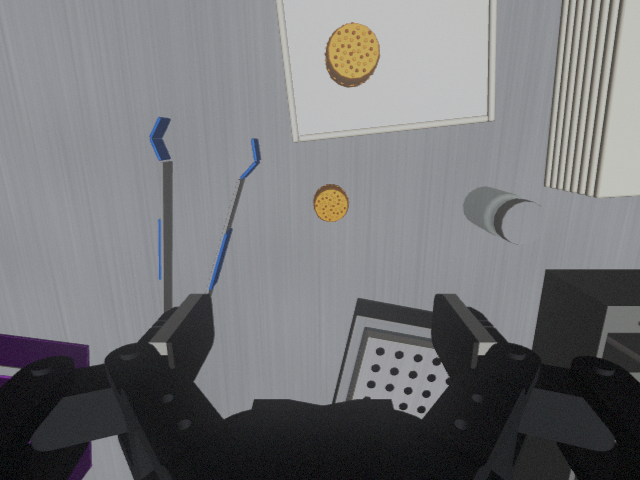

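Run:
```python
from h import *
s=get_calibration("side");w=get_calibration("wrist")
S=lambda x,y,z:ray(s,(230+(x+.5)/3.2-.5,170+(y+.5)/3.2-.5),z)
C=np.array([S(*p,.0755) for p in[(600,218),(487,262),(625,405),(745,357)]]);print("insert",C.round(4),C.mean(0))
print("long dir",C[3]-C[0],C[2]-C[1])
print("croq wrist",ray(w,(353,52),.058),"side",S(268,132,.058))
print("small",ray(w,(331,204),.035))
L=ray(w,(152,137),.024);R=ray(w,(259,160),.024)
print("jawL",L,"jawR",R, np.linalg.norm(L-R),"mid",(L+R)/2)
print("jaw tips",ray(w,(163,118),.024),ray(w,(255,139),.024))
print("grip L outer ends",ray(w,(160,219),.024),ray(w,(160,279),.024),"R",ray(w,(230,229),.024),ray(w,(212,292),.024))
print("spine",S(322,470,.024), "corners",S(290,478,.024),S(308,490,.024),S(360,470,.024),S(345,455,.024))
print("plate corners",[S(*p,.016).round(3) for p in[(118,141),(275,240),(425,145)]])
print("ramekin",S(270,60,.032)," shaker",S(502,118,.085))
```

```text
insert [[ 0.7167 -0.1281  0.0755]
 [ 0.6125 -0.1108  0.0755]
 [ 0.5817 -0.2746  0.0755]
 [ 0.6825 -0.2958  0.0755]] [ 0.64834881 -0.20232753  0.0755    ]
long dir [-0.03422263 -0.16773966  0.        ] [-3.08038460e-02 -1.63816844e-01  1.11022302e-16]
croq wrist [0.59820185 0.13135445 0.058     ] side [0.60141999 0.13382589 0.058     ]
small [0.58211199 0.00676354 0.035     ]
jawL [0.41720767 0.06730811 0.024     ] jawR [0.51479406 0.04647351 0.024     ] 0.09978569265253562 mid [0.46600087 0.05689081 0.024     ]
jaw tips [0.42927605 0.08394437 0.024     ] [0.51199118 0.06544107 0.024     ]
grip L outer ends [ 0.41545151 -0.00990271  0.024     ] [ 0.40803883 -0.07259735  0.024     ] R [ 0.4831625  -0.01999672  0.024     ] [ 0.46005001 -0.08696362  0.024     ]
spine [ 0.41517722 -0.15640456  0.024     ] corners [ 0.39340758 -0.14825461  0.024     ] [ 0.39606092 -0.1642516   0.024     ] [ 0.43554808 -0.17278046  0.024     ] [ 0.43658967 -0.15582523  0.024     ]
plate corners [array([0.528, 0.248, 0.016]), array([0.55 , 0.061, 0.016]), array([0.732, 0.079, 0.016])]
ramekin [0.69347703 0.24480373 0.032     ]  shaker [0.73988077 0.00231814 0.085     ]
```

{"method": "apply_moves", "body": {"moves": [[[-20.2,7.3,3,0,0,0,0],[-20.2,7.3,6,0,0,0,0],[-20.2,7.3,9,0,0,0,0],[-20.2,7.3,11,0,0,0,0],[-20.2,7.3,13,0,0,0,0],[-20.2,7.3,13,0,0,0,0],[-20.2,7.3,13,0,0,0,0]]]}}

```text
time_s: 0.85
eef_pos: [0.6461, -0.2021, 0.0937]
eef_rot: [-0.003, 0.708, 0.706, -0.001]
wrist_force: [0.4, 0.2, -0.4]
opening: -0.0
```

{"method": "apply_moves", "body": {"moves": [[[0,0,0.3,0,0,0,0],[0,0,0.6,0,0,0,0],[0,0,0.9,0,0,0,0],[0,0,1.1,0,0,0,0],[0,0,1.1,0,0,0,0]]]}}

```text
time_s: 1.35
eef_pos: [0.6481, -0.2014, 0.0863]
eef_rot: [0.0, 0.707, 0.707, 0.0]
wrist_force: [-0.4, -0.2, 0.3]
opening: 0.003
```

{"method": "apply_moves", "body": {"moves": [[[0,0,0.1,0,0,0,0],[0,0,0.2,0,0,0,0],[0,0,0.3,0,0,0,0],[0,0,0.3,0,0,0,0]]]}}

```text
time_s: 1.75
eef_pos: [0.6479, -0.202, 0.0828]
eef_rot: [-0.0, 0.707, 0.707, -0.0]
wrist_force: [0.3, -0.9, -1.0]
opening: 0.003
```

{"method": "apply_moves", "body": {"moves": [[[0,0,0.15,0,0,0,0],[0,0,0.3,0,0,0,0],[0,0,0.45,0,0,0,0],[0,0,0.45,0,0,0,0]]]}}

```text
time_s: 2.15
eef_pos: [0.6478, -0.2019, 0.0781]
eef_rot: [-0.0, 0.707, 0.707, -0.0]
wrist_force: [-0.5, 0.1, -0.4]
opening: 0.004
```

Run:
```python
from h import *
a=camera("side");cv2.imwrite("pics/s1.png",cv2.resize(a[200:340,340:500,::-1],None,fx=4,fy=4,interpolation=cv2.INTER_CUBIC));print(get_obs()["wrist_force"])
```

```text
[0.07902818 0.04647629 1.00009725]
```

View pics/s1.png

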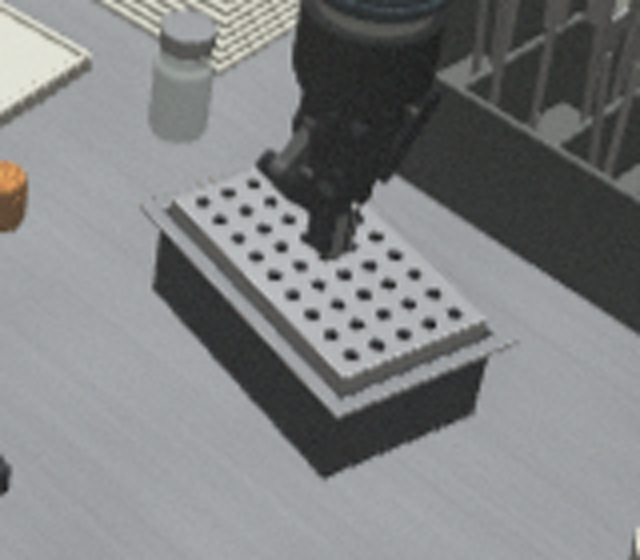

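{"method": "apply_moves", "body": {"moves": [[[0,0,0.2,0,0,0,0],[0,0,0.4,0,0,0,0],[0,0,0.4,0,0,0,0]]]}}

```text
time_s: 2.5
eef_pos: [0.6477, -0.2018, 0.074]
eef_rot: [-0.0, 0.707, 0.707, -0.0]
wrist_force: [-0.3, -0.2, 0.2]
opening: -0.001
```

{"method": "apply_moves", "body": {"moves": [[[0,0,0.2,0,0,0,0],[0,0,0.4,0,0,0,0],[0,0,0.6,0,0,0,0],[0,0,0.6,0,0,0,0]]]}}

```text
time_s: 2.9
eef_pos: [0.6482, -0.2021, 0.0688]
eef_rot: [0.0, 0.707, 0.707, 0.0]
wrist_force: [-0.7, 1.2, 3.0]
opening: 0.004
```

{"method": "apply_moves", "body": {"moves": [[[0,0,0.1,0,0,0,0],[0,0,0.2,0,0,0,0],[0,0,0.3,0,0,0,0],[0,0,0.3,0,0,0,0]]]}}

```text
time_s: 3.3
eef_pos: [0.6482, -0.2021, 0.066]
eef_rot: [0.0, 0.707, 0.707, 0.0]
wrist_force: [-0.7, 0.5, 4.4]
opening: 0.002
```

Run:
```python
from h import *
a=camera("side");cv2.imwrite("pics/s2.png",cv2.resize(a[200:340,340:500,::-1],None,fx=4,fy=4,interpolation=cv2.INTER_CUBIC));print(get_obs()["wrist_force"])
s=get_calibration("side")
for z in(.05,.065,.0755): print(z,proj(s,(.648,-.202,z)), (proj(s,(.648,-.202,z))-[340,200])*4)
```

```text
[-2.06557434  0.81462505  5.34281893]
0.05 [419.17373478 273.59077543] [316.69493911 294.36310171]
0.065 [420.05238423 268.88041624] [320.2095369  275.52166495]
0.0755 [420.67579566 265.53836466] [322.70318263 262.15345865]
```

View pics/s2.png

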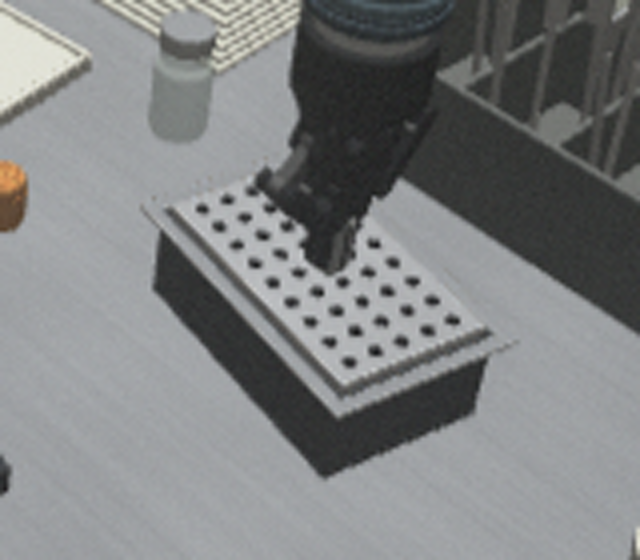

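{"method": "apply_moves", "body": {"moves": [[[0,0,0.2,0,0,0,0],[0,0,0.4,0,0,0,0],[0,0,0.4,0,0,0,0]]]}}

```text
time_s: 3.65
eef_pos: [0.6482, -0.202, 0.0617]
eef_rot: [0.0, 0.707, 0.707, 0.0]
wrist_force: [-1.3, 1.4, 3.5]
opening: 0.001
```

{"method": "apply_moves", "body": {"moves": [[[0,0,0.1,0,0,0,0],[0,0,0.2,0,0,0,0],[0,0,0.2,0,0,0,0]]]}}

```text
time_s: 3.95
eef_pos: [0.6482, -0.2021, 0.0608]
eef_rot: [0.0, 0.707, 0.707, 0.0]
wrist_force: [-3.3, 1.4, 10.0]
opening: 0.002
```

{"method": "apply_moves", "body": {"moves": [[[0,0,0.1,0,0,0,0],[0,0,0.2,0,0,0,0],[0,0,0.2,0,0,0,0],[0,0,0.2,0,0,0,0]]]}}

```text
time_s: 4.35
eef_pos: [0.6483, -0.2021, 0.0606]
eef_rot: [0.0, 0.707, 0.707, -0.0]
wrist_force: [-9.5, 3.3, 20.3]
opening: 0.004
```

{"method": "apply_moves", "body": {"moves": [[[0,0,-5,0,0,0,0],[0,0,-9,0,0,0,1],[4,-5,-9,0,0,0.1,1],[7,-9,-9,0,0,0.231,1],[11,-14,-8,0,0,0.231,1],[15.2,-19,-7,0,0,0.231,1],[15.2,-20.7,-6,0,0,0.231,1],[15.2,-20.7,-5,0,0,0.231,1]]]}}

```text
time_s: 5.15
eef_pos: [0.4358, -0.0467, 0.1055]
eef_rot: [-0.002, 0.783, 0.622, -0.001]
wrist_force: [0.1, -0.2, -0.1]
opening: 1.003
```

Run:
```python
from h import *
o=get_obs();print(o["eef_pos"],o["wrist_force"])
a=camera("side")[200:360,220:500];b=camera("wrist")
cv2.imwrite("pics/w3.png",np.vstack([cv2.resize(a,(525,300)),cv2.resize(b,(400,300))[:,:,:] if 0 else cv2.copyMakeBorder(cv2.resize(b,(400,300)),0,0,0,125,0)])[:,:,::-1])
cv2.imwrite("pics/w3full.png",b[:,:,::-1]);cv2.imwrite("pics/s3full.png",camera("side")[:,:,::-1])
```

```text
[ 0.43580726 -0.04673112  0.10548451] [ 0.10962266 -0.20067314 -0.13834446]
```

View pics/w3.png

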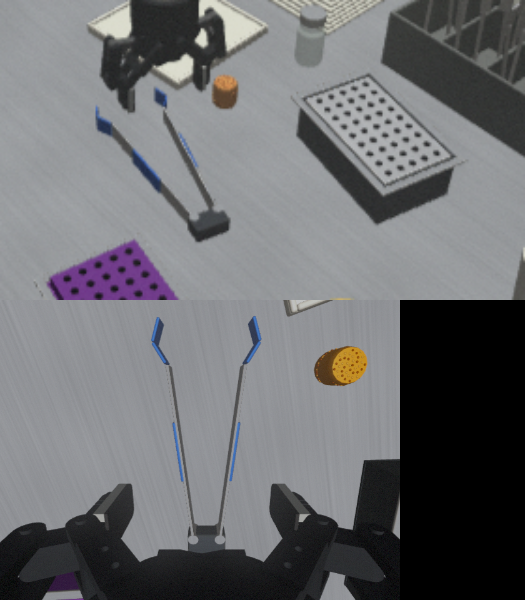

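Run:
```python
from h import *
w=get_calibration("wrist");o=get_obs();print(o["eef_pos"],o["eef_rot"])
b=cv2.imread("pics/w3full.png");h=cv2.cvtColor(b,cv2.COLOR_BGR2HSV)
m=cv2.inRange(h,(100,120,60),(125,255,255));n,_,st,ce=cv2.connectedComponentsWithStats(m)
for i in range(1,n):
  if st[i,4]>60: print(st[i],ray(w,ce[i],.024),ray(w,(ce[i][0],st[i,1]),.024),ray(w,(ce[i][0],st[i,1]+st[i,3]),.024))
print("spine",ray(w,(330,392-0),.024),ray(w,(206*1.6,241*1.6),.024))
print("tcp proj",proj(w,o["eef_pos"]))
```

```text
[ 0.4404728  -0.04961197  0.10712967] [-3.02003715e-04  7.83743559e-01  6.21084464e-01 -1.75359486e-04]
[404  26  14  39 206] [0.51595623 0.05309988 0.024     ] [0.51758937 0.06274102 0.024     ] [0.51421967 0.04284816 0.024     ]
[242  28  24  74 377] [0.42474054 0.06423127 0.024     ] [0.43001548 0.0823731  0.024     ] [0.41904688 0.04464938 0.024     ]
[394  66  23  34 196] [0.50956166 0.03433162 0.024     ] [0.51107296 0.04304594 0.024     ] [0.50791483 0.02483579 0.024     ]
[276 197  18  93 312] [ 0.41607891 -0.043454    0.024     ] [ 0.42373114 -0.01456347  0.024     ] [ 0.40746901 -0.0759601   0.024     ]
[367 196  17  94 331] [ 0.47399032 -0.05698972  0.024     ] [ 0.47983328 -0.02712408  0.024     ] [ 0.46751563 -0.09008435  0.024     ]
spine [ 0.41946766 -0.16213124  0.024     ] [ 0.42041441 -0.15670272  0.024     ]
tcp proj [322.8189702  296.22711017]
```

{"method": "apply_moves", "body": {"moves": [[[0,0.45,2,0,0,0,1],[0,0.45,4,0,0,0,1],[0,0.45,6,0,0,0,1],[0,0.45,7.5,0,0,0,1],[0,0.45,7.5,0,0,0,1]]]}}

```text
time_s: 5.8
eef_pos: [0.4458, -0.0516, 0.0314]
eef_rot: [-0.001, 0.784, 0.621, -0.001]
wrist_force: [-0.0, -0.2, 0.1]
opening: 1.004
```

Run:
```python
from h import *
o=get_obs();print(o["eef_pos"],o["wrist_force"])
a=camera("side")[210:340,230:390]
cv2.imwrite("pics/s4.png",cv2.resize(a,None,fx=4,fy=4,interpolation=cv2.INTER_CUBIC)[:,:,::-1])
```

```text
[ 0.44578996 -0.05163236  0.03139922] [-0.00834586 -0.20101858  0.13975475]
```

View pics/s4.png

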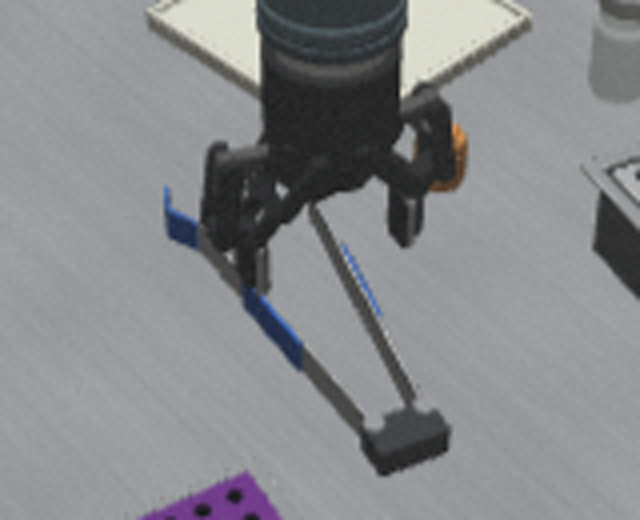

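Run:
```python
from h import *
s=get_calibration("side")
for z in(0,.02,.04,.06): 
  for sg in(-1,1):
    print(z,sg,(proj(s,(.4458+sg*.0425*.973,-.0516-sg*.0425*.229,z))-[230,210])*4)
```

```text
0 -1 [259.68855638 348.10259589]
0 1 [389.06814788 304.14121311]
0.02 -1 [259.10813044 323.98887268]
0.02 1 [389.83908466 280.14905245]
0.04 -1 [258.51527857 299.35891639]
0.04 1 [390.62612749 255.65565886]
0.06 -1 [257.90959745 274.19597016]
0.06 1 [391.42978642 230.64515926]
```

{"method": "apply_moves", "body": {"moves": [[[0,0,1,0,0,0,1],[0,0,2,0,0,0,1],[0,0,2.6,0,0,0,1],[0,0,3.2,0,0,0,1],[0,0,3.2,0,0,0,1],[0,0,3.2,0,0,0,1]]]}}

```text
time_s: 6.45
eef_pos: [0.4454, -0.051, 0.0004]
eef_rot: [-0.0, 0.784, 0.621, -0.0]
wrist_force: [-0.2, -0.7, -0.4]
opening: 0.999
```

{"method": "apply_moves", "body": {"moves": [[[0,0,0,0,0,0,0.8],[0,0,0,0,0,0,0.7],[0,0,0,0,0,0,0.63],[0,0,0,0,0,0,0.63],[0,0,0,0,0,0,0.63],[0,0,0,0,0,0,0.63]]]}}

```text
time_s: 7.05
eef_pos: [0.447, -0.0515, 0.0019]
eef_rot: [0.001, 0.784, 0.621, 0.001]
wrist_force: [0.2, 0.3, 8.1]
opening: 0.635
```

Run:
```python
from h import *
o=get_obs();print(o["eef_pos"],o["wrist_force"],o["opening"])
a=camera("side")[210:340,230:390]
cv2.imwrite("pics/s5.png",np.vstack([cv2.resize(a,(480,390),interpolation=cv2.INTER_CUBIC),cv2.resize(camera("wrist")[200:360],(480,200))])[:,:,::-1])
```

```text
[ 0.44695634 -0.05152121  0.00185618] [0.19729744 0.32591997 8.05764428] 0.6353382470819658
```

View pics/s5.png

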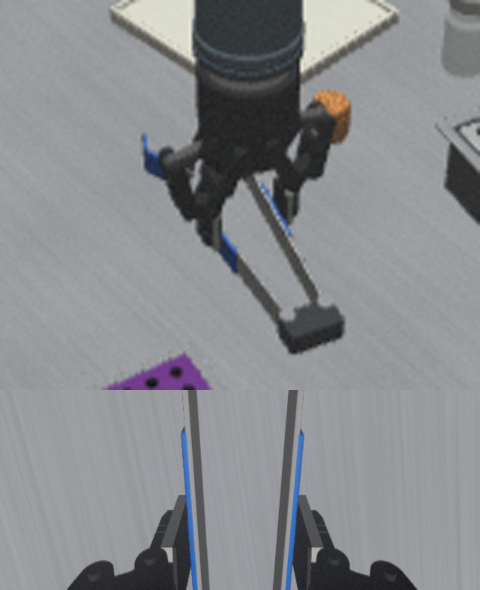

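{"method": "apply_moves", "body": {"moves": [[[0,0,-0.4,0,0,0,0.63],[0,0,-1.5,0,0,0,0.62],[0,0,-3,0,0,0,0.62],[0,0,-5,0,0,0,0.62],[0,0,-7,0,0,0,0.62],[0,0,-8,0,0,0,0.62],[0,0,-8,0,0,0,0.62]]]}}

```text
time_s: 7.85
eef_pos: [0.4465, -0.0514, 0.0821]
eef_rot: [0.001, 0.784, 0.621, 0.001]
wrist_force: [0.6, -0.9, -1.8]
opening: 0.629
```

Run:
```python
from h import *
o=get_obs();print(o["eef_pos"],o["wrist_force"],o["opening"])
cv2.imwrite("pics/w6full.png",camera("wrist")[:,:,::-1])
a=camera("side")[170:340,230:430];b=cv2.imread("pics/w6full.png")
cv2.imwrite("pics/s6.png",np.hstack([cv2.resize(a,(400,340),interpolation=cv2.INTER_CUBIC)[:,:,::-1],cv2.copyMakeBorder(cv2.resize(b,(400,300)),0,40,0,0,0)]))
```

```text
[ 0.44653437 -0.05142539  0.08213638] [ 0.62363682 -0.85608386 -1.78145899] 0.628610531621126
```

View pics/s6.png

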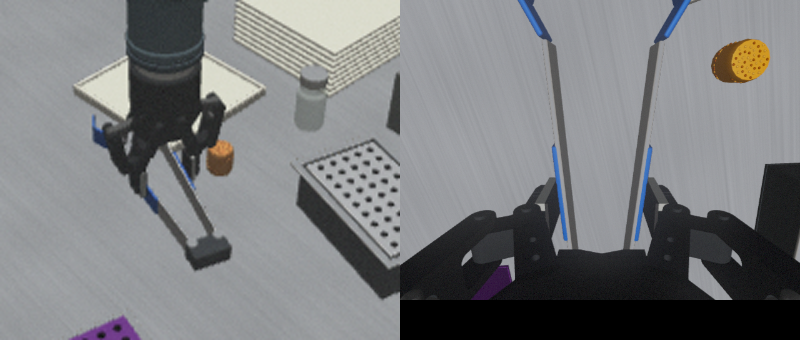

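Run:
```python
from h import *
s=get_calibration("side");sc=get_calibration("scene")
a=camera("side");b=camera("scene")
for z in(.08,.1,.12): print("spine top if z",z,proj(s,(.419,-.160,z)))
for n,im,c in(("side",a,s),("scene",b,sc)):
  h=cv2.cvtColor(im,cv2.COLOR_RGB2HSV);m=cv2.inRange(h,(100,130,50),(125,255,255));k,_,st,ce=cv2.connectedComponentsWithStats(m)
  for i in range(1,k):
    if 8<st[i,4]<400:print(n,st[i],ce[i])
  D=np.array([.227,.974]);N=np.array([.974,-.227]);O=np.array([.4457,-.0502])
  for x in(88,128):
    for y in(-47,47): 
      p=O+D*x/1e3+N*y/1e3; print(n,x,y,[proj(c,(*p,z)).round(1) for z in(.08,.104)])
```

```text
spine top if z 0.08 [333.44154232 298.9179687 ]
spine top if z 0.1 [333.73119681 292.29670498]
spine top if z 0.12 [334.0276923 285.5190618]
side [276 229   5   9  10] [277.1 233.3]
side [303 263   5  10  15] [305.2 267.6]
side 88 -47 [array([276.9, 249.3]), array([276.5, 241.5])]
side 88 47 [array([312.8, 238.4]), array([312.9, 230.7])]
side 128 -47 [array([270.4, 239.5]), array([270. , 231.8])]
side 128 47 [array([305.8, 229.1]), array([305.7, 221.4])]
scene [315 224   4   5  10] [316.6 226.2]
scene [350 226   9   5  17] [353.17647059 227.82352941]
scene [337 240   6   5  12] [340.25 241.5 ]
scene 88 -47 [array([352. , 229.1]), array([352.2, 222.1])]
scene 88 47 [array([329.5, 243.5]), array([329.5, 236.4])]
scene 128 -47 [array([362.7, 234.7]), array([363.1, 227.7])]
scene 128 47 [array([340.4, 249.6]), array([340.5, 242.4])]
```

{"method": "apply_moves", "body": {"moves": [[[1,0.5,-1,0,0,0.14,0.62],[3,1,-1,0,0,0.28,0.62],[6,1.5,-1,0,0,0.42,0.62],[9,2,-1,0,0,0.56,0.62],[12,2.5,-1,0,0,0.7,0.62],[13.9,2.8,-1,0,0,0.817,0.62],[13.9,2.8,-1,0,0,0.817,0.62],[13.9,2.8,-1,0,0,0.817,0.62]]]}}

```text
time_s: 8.85
eef_pos: [0.5036, 0.078, 0.0894]
eef_rot: [-0.0, 0.966, 0.26, -0.001]
wrist_force: [-1.2, -0.2, -0.8]
opening: 0.621
```

Run:
```python
from h import *
o=get_obs();print(o["eef_pos"],o["eef_rot"],o["wrist_force"],o["opening"])
b=camera("wrist");w=get_calibration("wrist")
cv2.imwrite("pics/w7.png",b[:,:,::-1])
h=cv2.cvtColor(b,cv2.COLOR_RGB2HSV)
for nm,m in(("blue",cv2.inRange(h,(100,110,50),(125,255,255))),("orange",cv2.inRange(h,(8,110,60),(28,255,255)))):
  k,_,st,ce=cv2.connectedComponentsWithStats(m)
  for i in range(1,k):
    if st[i,4]>60:print(nm,st[i],ce[i].round(1),ray(w,ce[i],.11).round(4),ray(w,ce[i],.058).round(4))
s=get_calibration("side");print("jaws expected at croq; px", proj(w,(.6,.1325,.058)))
```

```text
[0.503598   0.07800402 0.08938602] [-2.02343683e-04  9.65581594e-01  2.60097912e-01 -1.10511493e-03] [-1.22275637 -0.18431837 -0.80427168] 0.6211687939290884
blue [188   0  40  58 563] [208.3  27.1] [0.572  0.1579 0.11  ] [0.5764 0.1772 0.058 ]
blue [423   0  43  60 632] [442.9  28. ] [0.6081 0.095  0.11  ] [0.6273 0.0884 0.058 ]
blue [ 243  231   25  154 1019] [255.  307.7] [0.4947 0.1019 0.11  ] [0.4672 0.0982 0.058 ]
blue [375 235  29 150 981] [389.1 309. ] [0.5197 0.0577 0.11  ] [0.5024 0.0358 0.058 ]
orange [ 276    0   95   89 6905] [323.4  40.8] [0.5865 0.1252 0.11  ] [0.5968 0.131  0.058 ]
orange [ 457  169   77   61 3632] [495.5 198.5] [0.5736 0.0486 0.11  ] [0.5786 0.0228 0.058 ]
jaws expected at croq; px [324.08570303  31.96561018]
```

View pics/w7.png

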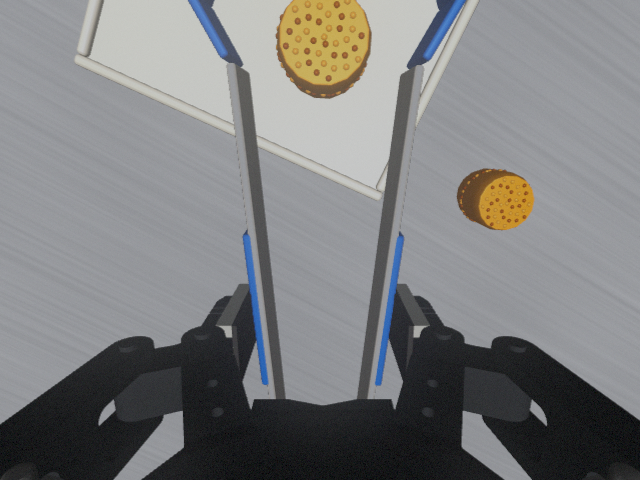

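{"method": "apply_moves", "body": {"moves": [[[0,0,1.5,0,0,0,0.62],[0,0,3,0,0,0,0.62],[0,0,4.5,0,0,0,0.62],[0,0,5.6,0,0,0,0.62],[0,0,6.2,0,0,0,0.62],[0,0,6.2,0,0,0,0.62],[0,0,6.2,0,0,0,0.62]]]}}

```text
time_s: 9.6
eef_pos: [0.5047, 0.0776, 0.0288]
eef_rot: [0.0, 0.966, 0.258, 0.0]
wrist_force: [-0.2, 0.4, -1.6]
opening: 0.622
```

Run:
```python
from h import *
o=get_obs();print(o["eef_pos"],o["wrist_force"],o["opening"])
b=camera("wrist");w=get_calibration("wrist")
h=cv2.cvtColor(b,cv2.COLOR_RGB2HSV)
for nm,m in(("blue",cv2.inRange(h,(100,110,50),(125,255,255))),("orange",cv2.inRange(h,(8,110,60),(28,255,255)))):
  k,_,st,ce=cv2.connectedComponentsWithStats(m)
  for i in range(1,k):
    if st[i,4]>60:print(nm,st[i],ce[i].round(1),ray(w,ce[i],.058).round(4))
s=camera("side");sc=camera("scene")
cv2.imwrite("pics/s8.png",np.hstack([cv2.resize(s[140:310,230:400],(400,400)),cv2.resize(sc[200:370,270:440],(400,400))])[:,:,::-1])
```

```text
[0.50473793 0.07763428 0.02879823] [-0.20637382  0.41445842 -1.56274723] 0.6224279492807229
blue [188   0  39  58 568] [208.   27.2] [0.5728 0.1549 0.058 ]
blue [423   0  43  60 620] [443.1  28.2] [0.6065 0.0959 0.058 ]
blue [ 243  231   25  153 1010] [254.9 307.5] [0.5007 0.1027 0.058 ]
blue [375 235  29 150 983] [389.2 308.8] [0.5239 0.0614 0.058 ]
orange [ 248    0  143   73 8008] [319.6  30.2] [0.5882 0.1266 0.058 ]
orange [293  68  18  10  66] [300.2  73.5] [0.5753 0.1258 0.058 ]
orange [315  72  31   9 110] [330.6  76.6] [0.5791 0.1176 0.058 ]
orange [ 498  181  119   86 7765] [557.6 222.5] [0.5779 0.03   0.058 ]
```

View pics/s8.png

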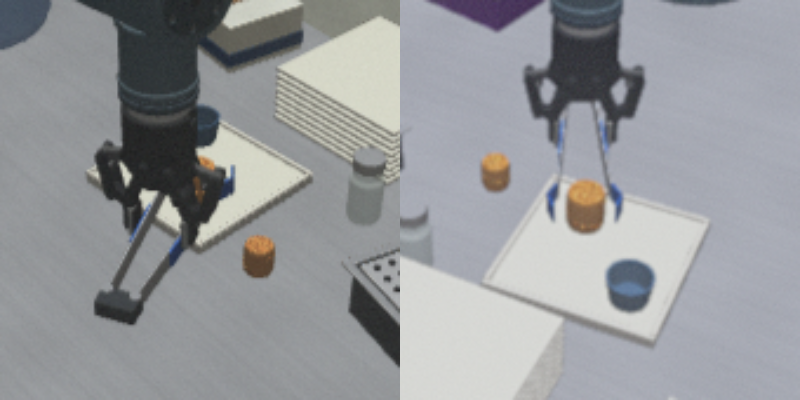

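{"method": "apply_moves", "body": {"moves": [[[0,0,0,0,0,0,0.57],[0,0,0,0,0,0,0.52],[0,0,-0.1,0,0,0,0.48],[0,0,-0.1,0,0,0,0.44],[0,0,-0.1,0,0,0,0.4],[0,0,-0.1,0,0,0,0.35],[0,0,-0.1,0,0,0,0.3],[0,0,-0.1,0,0,0,0.25]]]}}

```text
time_s: 10.55
eef_pos: [0.5045, 0.0779, 0.0296]
eef_rot: [0.0, 0.966, 0.258, 0.0]
wrist_force: [-2.0, 0.2, 1.8]
opening: 0.425
```

{"method": "apply_moves", "body": {"moves": [[[0,0,0,0,0,0,0.2],[0,0,0,0,0,0,0.2],[0,0,0,0,0,0,0.2]]]}}

```text
time_s: 10.85
eef_pos: [0.5045, 0.0779, 0.0295]
eef_rot: [0.0, 0.966, 0.258, 0.0]
wrist_force: [-2.1, -0.7, 2.3]
opening: 0.423
```

{"method": "apply_moves", "body": {"moves": [[[0,0,-0.5,0,0,0,0.2],[0,0,-1.5,0,0,0,0.2],[0,0,-3,0,0,0,0.2],[0,0,-5,0,0,0,0.2],[0,0,-7,0,0,0,0.2],[0,0,-9,0,0,0,0.2],[0,0,-10,0,0,0,0.2],[0,0,-10,0,0,0,0.2]]]}}

```text
time_s: 11.65
eef_pos: [0.5057, 0.0779, 0.1314]
eef_rot: [0.001, 0.966, 0.258, 0.002]
wrist_force: [-0.2, 1.1, -1.6]
opening: 0.422
```

Run:
```python
from h import *
o=get_obs();print(o["eef_pos"],o["wrist_force"],o["opening"],o["q"])
for n in("wrist","scene","side"):
  b=camera(n);c=get_calibration(n)
  h=cv2.cvtColor(b,cv2.COLOR_RGB2HSV)
  m=cv2.inRange(h,(8,110,60),(28,255,255));k,_,st,ce=cv2.connectedComponentsWithStats(m)
  for i in range(1,k):
    if 60<st[i,4]<20000 and (n=="wrist" or (260<ce[i][0]<420 and 150<ce[i][1]<330)):print(n,st[i],ce[i].round(1))
  print(n,"expected croq centre if held",proj(c,(.599,.132,.135)).round(1),"if left",proj(c,(.599,.132,.035)).round(1))
  cv2.imwrite(f"pics/{n}9.png",b[:,:,::-1])
```

```text
[0.50571262 0.07785146 0.1313709 ] [-0.24930845  1.07910244 -1.58025355] 0.4217062551598961 [-7.95973930e-02  1.48273418e-01  1.85258441e+00  5.41632545e-05
  1.13707408e+00  9.68293961e-01]
wrist [ 255    0  141   78 7803] [325.6  30.2]
wrist [322  69  30  11 113] [337.1  75.2]
wrist [ 435  167   61   51 2361] [465.4 191.6]
wrist expected croq centre if held [322.7  10.5] if left [322.4  65.7]
scene [341 246  17  14 160] [349.2 252.3]
scene [305 266  11   8  71] [310.1 269.4]
scene expected croq centre if held [349.7 257.2] if left [348.7 287.6]
side [334 240  13  18 125] [339.8 246.4]
side expected croq centre if held [313.3 187.3] if left [313.1 218.5]
```

{"method": "apply_moves", "body": {"moves": [[[-0.5,1.2,0,0,0,0,0.2],[-1.5,3.6,0,0,0,0,0.2],[-2.5,6.2,0,0,0,0,0.2],[-3.5,8.8,0,0,0,0,0.2],[-4.5,11.4,0,0,0,0,0.2],[-5.6,14,0,0,0,0,0.2],[-6.6,16.6,0,0,0,0,0.2],[-7.6,19,0,0,0,0,0.2]]]}}

```text
time_s: 12.6
eef_pos: [0.5329, -0.1267, 0.1284]
eef_rot: [-0.0, 0.966, 0.258, -0.001]
wrist_force: [0.6, -0.2, -2.6]
opening: 0.424
```

{"method": "apply_moves", "body": {"moves": [[[-1,2.6,0,0,0,0,0.2],[-2,5.2,0,0,0,0,0.2],[-3,7.8,0,0,0,0,0.2],[-4,10,0,0,0,0,0.2],[-4.6,11.6,0,0,0,0,0.2],[-4.9,12.4,0,0,0,0,0.2],[-4.9,12.4,0,0,0,0,0.2],[-4.9,12.4,0,0,0,0,0.2]]]}}

```text
time_s: 13.4
eef_pos: [0.5526, -0.2558, 0.129]
eef_rot: [-0.001, 0.966, 0.259, -0.0]
wrist_force: [-0.2, 0.6, -2.2]
opening: 0.42
```

{"method": "apply_moves", "body": {"moves": [[[0,0,0,0,0,0,0.2],[0,0,0,0,0,0,0.2],[0,0,0,0,0,0,0.2],[0,0,0,0,0,0,0.2],[0,0,0,0,0,0,0.2]]]}}

```text
time_s: 13.9
eef_pos: [0.553, -0.2564, 0.1296]
eef_rot: [0.0, 0.966, 0.259, 0.0]
wrist_force: [0.3, -1.5, -1.1]
opening: 0.419
```

Run:
```python
from h import *
o=get_obs();print(o["eef_pos"],o["wrist_force"],o["opening"],o["time_s"],abs(o["dq"]).max())
P=[]
for n in("scene","side"):
  b=camera(n);c=get_calibration(n)
  h=cv2.cvtColor(b,cv2.COLOR_RGB2HSV)
  m=cv2.inRange(h,(8,110,60),(28,255,255));k,_,st,ce=cv2.connectedComponentsWithStats(m)
  print(n,"expected",proj(c,(.648,-.202,.137)).round(1))
  for i in range(1,k):
    if 40<st[i,4]<2000:print(n,st[i],ce[i].round(1),ray(c,ce[i],.137).round(3))
  x,y=proj(c,(.648,-.202,.1)).astype(int)
  P.append(cv2.resize(b[y-80:y+80,x-80:x+80],(400,400)))
cv2.imwrite("pics/f.png",np.hstack(P)[:,:,::-1])
```

```text
[ 0.55301388 -0.25639185  0.12959607] [ 0.31047258 -1.50620129 -1.11612256] 0.4188863945403225 13.9 0.003712304135866729
scene expected [230.4 227.6]
scene [156   0  36  34 523] [178.2  18.4] [-1.26  -2.279  0.137]
scene [172  41  26  29 206] [188.   53.1] [-0.587 -1.537  0.137]
scene [511 127  55  16 315] [539.5 134.7] [-0.383  0.399  0.137]
scene [ 70 139  77  88 653] [ 96.  175.3] [ 0.635 -0.764  0.137]
scene [242 202  11  17  88] [248.  210.6] [ 0.558 -0.213  0.137]
scene [  0 213  74  51 836] [ 31.1 238.8] [ 0.947 -0.62   0.137]
scene [222 213  16  25 253] [229.5 225.5] [ 0.642 -0.21   0.137]
scene [305 266  11   8  72] [310.1 269.4] [0.689 0.074 0.137]
scene [480 292  24   9  82] [492.9 296.6] [0.567 0.47  0.137]
scene [242 411  32  52 867] [258.4 435.5] [1.089 0.223 0.137]
side expected [424.5 245.2]
side [198 168  21  12 126] [208.  173.5] [0.421 0.351 0.137]
side [334 240  13  12  97] [340.1 245.1] [ 0.501 -0.084  0.137]
side [ 381  359   49   47 1123] [404.2 382.4] [ 0.349 -0.425  0.137]
side [583 406  57  74 981] [614.2 445. ] [ 0.518 -0.71   0.137]
```

```bash
python3 -c "
from bench import *
print(hand_in());o=get_obs();print(o['time_s'],o['opening'])"
```

```text
the job is handed in; nothing more can be done
None
the job is handed in; nothing more can be done
```

I pressed the drain insert home, picked up the tongs, took the croquette off the plate with them, and handed in with it held above the pan. There was no verdict, so success is not confirmed.

**What I did:**
- **Insert:** I pushed with the shut fingers to the hard stop. The force rose to 20 N with no further travel, and a later picture shows the insert flush.
- **Tongs:** I gripped them at the blue sleeves to 54 mm and lifted them level.
- **Croquette:** I came down with the jaws on either side of the larger one, on the plate, and closed on it. I lifted it 10 cm and carried it over the middle of the pan.

**Last checks at about 14 s:**
- **Grip:** The opening was a steady 0.42, about 36 mm against the 38 mm expected with the croquette in the jaws. The arm was still.
- **Position:** The scene camera put the croquette within about 3 px of the expected pixel, roughly 1 cm from the pan's middle. It looked taller than wide, so upright. I worked out its underside as about 5 cm above the rim.

**What failed or disagreed:**
- **Tool height:** The reported TCP z was about 23 mm lower than the stated fingertip geometry. I corrected for it from the contact height and the side view.
- **Table contact:** The fingertips pressed the table with about 8 N while closing on the tongs.
- **Unseen at the end:** The side camera could not pick out the croquette. The viewer refused my last picture because the 12-picture limit was reached, so the final pose rests on mask positions only.

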